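Work a seized plug out of a break-out box

TASK

The ribbed plug has seized in its socket on top of the small grey break-out box. Work it out by twisting it back and forth while easing it upward - the box is not fastened down, so it must stay standing on the desk where it is, neither picked up with the plug nor dragged about or tipped. Then set the plug down gently in the shallow grey tray and let go, leaving the roll of tape where it lies.

Things in the scene. Friction and masses are not known exactly. Their poses are not given: they have to be found in the camera images.
- plug: The seized plug: black ribbed round sleeve 60 mm long, 18 mm in diameter (its upper 22 mm only 11), on a steel shank 16 mm in diameter, 24 mm long; 84 mm, 60 g. Origin: centre of the shank's free (lower) end; z runs along the plug to the top of the sleeve. Starts upright, shank wholly in the socket, sleeve wholly above it. Once 18 mm up it is clear of the leaves that seize it, at 24 mm out.
- plug_grip (a point): A point on the plug's axis in the ribbed sleeve, 50 mm above the shank's end, 26 mm above the sleeve's lower edge: a good place to grip, any way round. Twisting takes up to about 0.18 N m. Rise only while twisting, and little beside the sliding of the shank's surface (radius 8 mm): about 2.5 mm or less per 1.2 rad stroke.
- plug_mid (a point): The middle of the plug's length, on its axis, 42 mm from the shank's end.
- box: The break-out box: grey metal case 136 (x) by 90 (y) by 45 mm high, a screw in each top corner, about 0.9 kg, loose on the desk. Origin: centre of its underside, z up. Along its x axis sit two sockets: the plug's at x = +33 mm, and at x = -33 mm one with a plain pale metal adapter, 14 mm thick, fixed to the box, reaching 84 mm above the desk. Two round terminals on the -x end.
- box_socket (a point): Centre of the mouth of the plug's socket, on its steel collar (31 mm across), 49 mm above the box's underside; bore 19 mm. Four spring leaves in it seize the shank with 15 to 22 N of friction, which opposes the way the shank's surface slides: a straight pull meets all of it and lifts the box; while the plug is twisting, only a small pull is needed.
- box_corner (a point): The lower corner of the box at its +x, +y end (68, 45, 0 mm in the box's frame).
- tray: Shallow open tray of grey plastic, 160 mm (x) by 110 mm (y), 20 mm high, walls and floor 3 mm; fixed to the desk. Origin: centre of its underside, z up. In its -x half lie a finned heat sink (32 by 40 mm, 24 mm high) and a black battery cell, fixed; its +x half is empty.
- tape_roll: Roll of black tape lying flat, 63 mm across, 18 mm high; loose bystander. Origin: centre of its underside.
Things that resemble listed ones, but are neither listed nor needed, are in the scene too. Several things have the shape of the plug; the one meant has the colours described above.

How it is judged:
By the outcome, as a careful person would: the job done as asked, in the order asked, and still so for the second after the job is handed in, with the robot touching nothing.
It also fails if it takes over 69 s, if anything falls off the work surface, if the arm or the gripper's body presses on something with over 40 N, if the wrist force passes 120 N, or if a joint passes its speed limit or range.

ROBOT

A 7-joint arm with a two-finger parallel gripper is mounted at the origin on a cart in front of the work surface, level with it; the furniture and walls round the work are solid. World frame = base frame: x ahead of the robot, y to its left, z up, the work surface at z = 0. Lengths are in m, angles in rad, forces in N, time in s.
With the tool pointing down it reaches from about 0.35 to 0.9 m from the base axis. Payload 8.1 kg.
Tool frame: the origin (TCP) lies at the centre of the arm's flange, where the gripper is bolted on; the fingertips stand 178 mm ahead of it and the grasp point (between the pads) lies 159 mm ahead of it; z points along the fingers, y is the direction in which the jaws open and shut (so a half turn about z gives the same grasp; the last joint's range is limited). The gripper opens to 92 mm and grips with 3 to 60 N. Pads are 19 mm wide; open, the fingers measure 130 mm over their backs; the gripper's body (75 mm by 190 mm) begins 47 mm behind the grasp point.
Start: joints at [1.104, 0.434, 0.025, 1.573, -0.012, 1.134, -0.075], TCP at [0.222, -0.584, 0.405] pointing down, gripper open.
Joint ranges: [-2.62, 2.62], [-0.44, 2.09], [-1.27, 1.32], [0.08, 2.57], [-1.32, 4.46], [0.12, 2], [-2.74, 2.74]. Speed limits (rad/s): [2.22, 2.22, 3.01, 3.01, 3.14, 3.14, 3.14].

INTERFACE

Orientations are given as a rotation vector (axis times angle).
In Python, from rig import robot gives the robot as it stands. The module is installed in compiled form; this text tells all that it offers.
- The arm moves only by the tool move_arm, never from a script. Its argument "moves" is a list of rows, each a list of 7 numbers: the shift along the tool's x, y, z in cm, then the turn, a rotation vector about the tool's x, y, z in units of 6 degrees (1.0 is 6 degrees), then the finger opening in cm, from 0 to 9.18. A call has 1 to 5 rows; each row shifts and turns the commanded pose from where the row before left it, along the tool's axes as they then stand; what a row does not reach is not made up. A row lasts 1/12 s, in which the tool goes at most 41.7 mm and 7.16 degrees, less where a joint would pass 70% of its speed; a pose out of reach is approached as far as the arm can. A call with a gripper value outside its range is refused whole. The fingers move at their own pace and stop on an object; "newtons" is the grip in N (left out, the last holds). Time passes only in rows, so rows that do not move let the fingers close. It gives the time, the measured TCP pose, the force and the opening at its end, in the units of the state.
- robot.get_obs(): the state, without advancing time (a new reading comes with each control period).
- robot.get_image(name): name is "side" or "top" or "wrist"; returns the picture (420x560x3 uint8, red, green, blue); there is no depth.
- robot.camera_model(name): a dict with "K" (3x3 intrinsics, pixels), "cam_to_world" (4x4, takes a point from camera to world coordinates); the wrist camera has in their place "mount" (4x4, takes a point from camera to tool coordinates, whose origin is the TCP and whose axes are the flange's). Camera axes: x right, y down, z forward; pixel columns grow to the right and rows downward; lengths in m; the calibration is good to about 2 mm. A picture is of the moment at which its call begins: read the wrist's pose just before it. camera_model takes no time and is no camera call.
- robot.close_job(): hands the job in, once; it reports no verdict.
The state is a dict: "time": time; "joints": joint angles; "joint_vel": joint speeds; "joint_torque": joint torques, N m; "eef_pos": TCP position; "tcp_rot": TCP orientation; "ft_force": force on the tool from outside, world axes, zero at the start; "torque": the same for the moment, N m; "width": opening from 0.0 (shut) to 1.0 (fully open).
Only numpy, scipy, OpenCV 4.12 (cv2) and the standard library are available. Lean on these libraries where they do the work, as an engineer would, in place of code of your own. Each camera call takes 0.05 s, during which the arm holds its last target.

## Working session

There is one attempt and no reset: what is moved stays moved. The work goes in short steps, Python scripts to look and compute and a tool call to move; the robot and the scene stay as the last step left them, time stands still between calls to the robot, and variables do not carry over. Pictures are saved under pics/ and viewed, and the job is handed in when it is done.

Besides the shell and the picture viewer there is one more tool, called in YAML: its name, and indented under it one key for each argument. move_arm: Moves the arm, as the interface text tells. Its arguments: {"type":"object","properties":{"moves":{"type":"array","items":{"type":"array","items":{"type":"number"}}},"newtons":{"type":"number"}},"required":["moves"]}

```bash
mkdir -p pics; python3 - <<'E'
from rig import robot
import cv2,numpy as np
np.set_printoptions(precision=4,suppress=True)
o=robot.get_obs();print(o)
for n in("side","top","wrist"):
    im=robot.get_image(n);cv2.imwrite(f"pics/{n}0.png",im[:,:,::-1]);print(n,robot.camera_model(n))
E
```

```text
{'time': 0.0, 'joints': array([ 1.1044,  0.4352,  0.025 ,  1.5741, -0.0116,  1.134 , -0.0751]), 'joint_vel': array([-0.0005, -0.0002, -0.0008,  0.0004, -0.0002, -0.0014, -0.0012]), 'joint_torque': array([ -0.0012, -66.7858,   0.9848, -31.4459,  -0.0607,   0.0427,
         0.0001]), 'eef_pos': array([ 0.2223, -0.5839,  0.4039]), 'tcp_rot': array([-3.0883, -0.568 ,  0.0007]), 'ft_force': array([ 0.0795,  0.6513, -0.6074]), 'torque': array([ 0.0291, -0.0442,  0.0163]), 'width': 1.0026728366345017}
side {'K': array([[430.0604,   0.    , 282.3132],
       [  0.    , 430.0604, 208.164 ],
       [  0.    ,   0.    ,   1.    ]]), 'cam_to_world': array([[ 0.9783, -0.1035,  0.1796,  0.3872],
       [-0.2056, -0.3732,  0.9047, -0.921 ],
       [-0.0266, -0.922 , -0.3863,  0.4406],
       [ 0.    ,  0.    ,  0.    ,  1.    ]])}
top {'K': array([[538.0564,   0.    , 283.6333],
       [  0.    , 538.0564, 206.5814],
       [  0.    ,   0.    ,   1.    ]]), 'cam_to_world': array([[ 0.0097, -0.994 ,  0.1087,  0.4158],
       [-0.9999, -0.0111, -0.0123, -0.0718],
       [ 0.0135, -0.1086, -0.994 ,  1.2211],
       [ 0.    ,  0.    ,  0.    ,  1.    ]])}
wrist {'K': array([[340.4069,   0.    , 281.1907],
       [  0.    , 340.4069, 207.6304],
       [  0.    ,   0.    ,   1.    ]]), 'mount': array([[ 0.0003, -0.9654, -0.2609,  0.0698],
       [ 1.    ,  0.0003,  0.0002, -0.0003],
       [-0.0001, -0.2609,  0.9654,  0.0209],
       [ 0.    ,  0.    ,  0.    ,  1.    ]])}
```

View pics/side0.png

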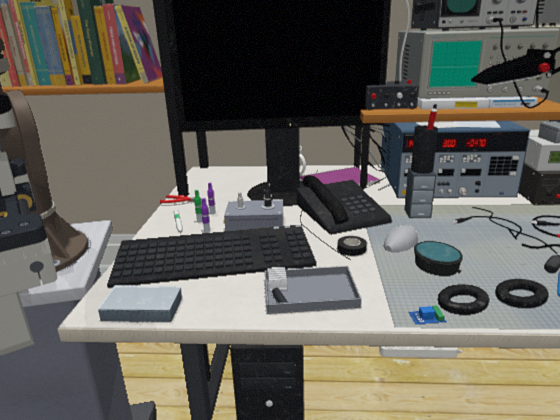

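View pics/top0.png

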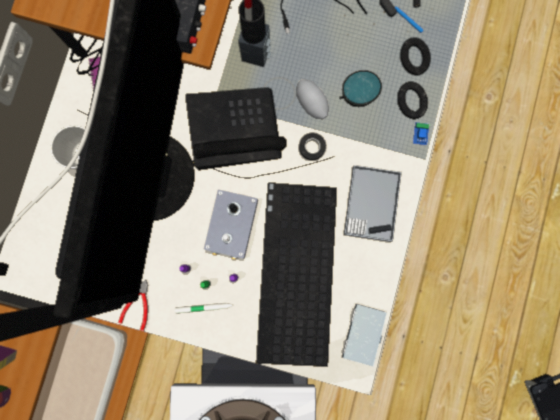

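View pics/wrist0.png

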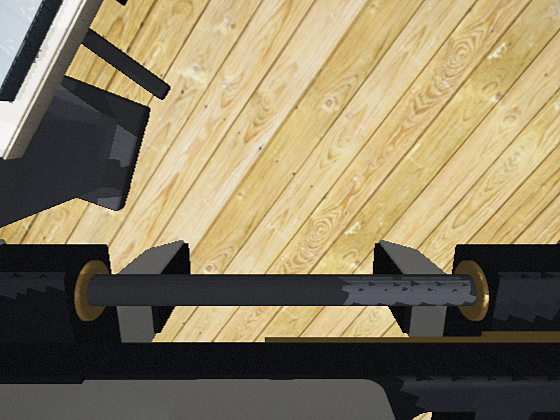

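```bash
cat > h.py <<'E'
import numpy as np,cv2
from rig import robot
np.set_printoptions(precision=4,suppress=True)
from scipy.spatial.transform import Rotation as R
def ray(n,u,v,o=None):
    m=robot.camera_model(n);K=m["K"]
    if n=="wrist":
        T=np.eye(4);T[:3,:3]=R.from_rotvec(o["tcp_rot"]).as_matrix();T[:3,3]=o["eef_pos"];T=T@m["mount"]
    else:T=m["cam_to_world"]
    d=T[:3,:3]@np.linalg.solve(K,[u,v,1.]);return T[:3,3],d
def onz(n,u,v,z,o=None):
    c,d=ray(n,u,v,o);return c+d*(z-c[2])/d[2]
def proj(n,p,o=None):
    m=robot.camera_model(n)
    if n=="wrist":
        T=np.eye(4);T[:3,:3]=R.from_rotvec(o["tcp_rot"]).as_matrix();T[:3,3]=o["eef_pos"];T=T@m["mount"]
    else:T=m["cam_to_world"]
    q=m["K"]@(np.linalg.inv(T)@np.append(p,1))[:3];return q[:2]/q[2]
E
python3 - <<'E'
from h import *
t=cv2.imread("pics/top0.png");s=cv2.imread("pics/side0.png")
a=cv2.resize(t[170:310,160:300],None,fx=4,fy=4,interpolation=cv2.INTER_CUBIC)
b=cv2.resize(s[170:240,160:300],None,fx=5,fy=5,interpolation=cv2.INTER_CUBIC)
c=cv2.resize(t[120:260,320:440],None,fx=4,fy=4,interpolation=cv2.INTER_CUBIC)
cv2.imwrite("pics/a.png",a);cv2.imwrite("pics/b.png",b);cv2.imwrite("pics/c.png",c)
for uv in[(233,209),(226,238)]:print(onz("top",*uv,.045))
for uv in[(232,182),(250,210),(375,204),(312,147),(170,160),(130,240)]:print(uv,onz("top",*uv,0))
E
```

```text
[0.5379 0.0247 0.045 ]
[0.4741 0.0387 0.045 ]
(232, 182) [0.6047 0.0319 0.    ]
(250, 210) [ 0.5407 -0.0104  0.    ]
(375, 204) [ 0.5577 -0.2961  0.    ]
(312, 147) [ 0.6887 -0.1512  0.    ]
(170, 160) [0.6542 0.1752 0.    ]
(130, 240) [0.4696 0.2594 0.    ]
```

View pics/a.png

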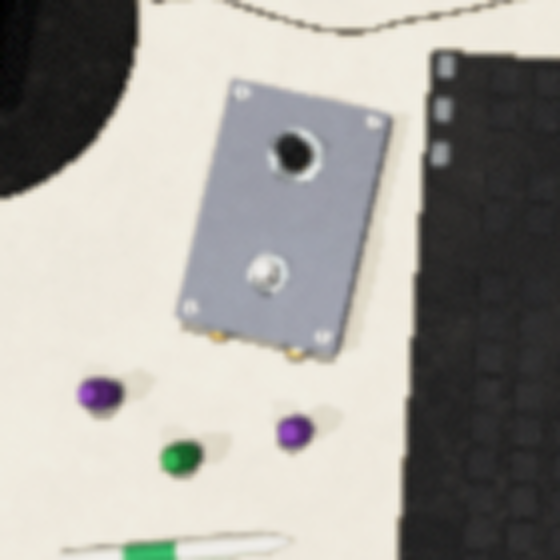

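View pics/b.png

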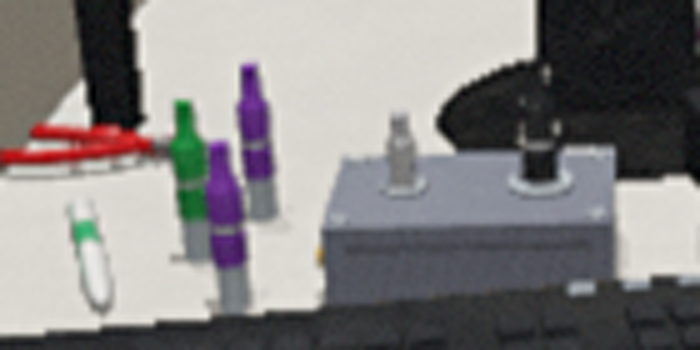

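View pics/c.png

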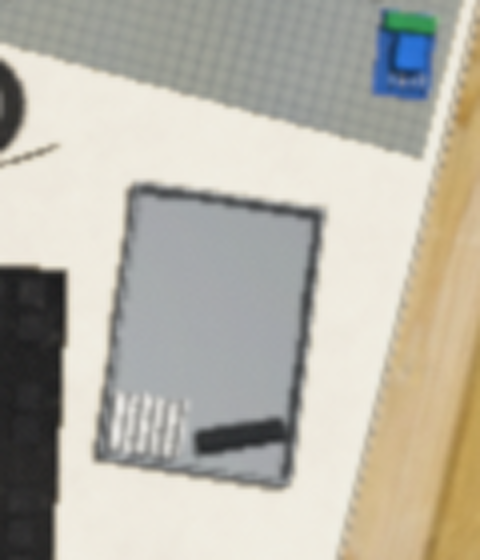

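```bash
python3 - <<'E'
from h import *
# box corners z=.045 from crop a ; collar
P={k:onz("top",u/4+160,v/4+170,.045) for k,(u,v) in dict(TL=(233,80),TR=(392,118),BR=(335,358),BL=(180,325)).items()}
for k in P:print(k,P[k])
print("ctr",sum(P.values())/4)
x=(P["TL"]+P["TR"]-P["BL"]-P["BR"])/2;print("x",x,np.linalg.norm(x),np.arctan2(x[1],x[0]))
c=sum(P.values())/4; print("plug pred",c+x/np.linalg.norm(x)*.033)
print("collar",onz("top",233.75,209,.049),"adapt",onz("top",226.5,238.2,.049))
T={k:onz("top",u/4+320,v/4+120,.02) for k,(u,v) in dict(TL=(131,184),TR=(324,210),BR=(290,488),BL=(97,460)).items()}
for k in T:print(k,T[k])
x=(T["TL"]+T["TR"]-T["BL"]-T["BR"])/2;print("tray",sum(T.values())/4,"x",x,np.linalg.norm(x),np.arctan2(x[1],x[0]))
# monitor
for uv in [(183,130),(290,126),(390,122)]:
  for y in (.1,.15,.2):
    c,d=ray("side",*uv);print(uv,c+d*(y-c[1])/d[1])
for uv in [(205,60),(168,200),(135,315)]:print(uv,onz("top",*uv,.22))
E
```

```text
TL [0.5796 0.058  0.045 ]
TR [ 0.5595 -0.0299  0.045 ]
BR [ 0.4278 -0.0009  0.045 ]
BL [0.4449 0.0837 0.045 ]
ctr [0.503  0.0277 0.045 ]
x [ 0.1332 -0.0274  0.    ] 0.1360138675721452 -0.2024673351846811
plug pred [0.5353 0.0211 0.045 ]
collar [0.5375 0.0227 0.049 ] adapt [0.4735 0.0372 0.049 ]
TL [ 0.6416 -0.2426  0.02  ]
TR [ 0.6279 -0.3522  0.02  ]
BR [ 0.4703 -0.3309  0.02  ]
BL [ 0.4848 -0.2229  0.02  ]
tray [ 0.5561 -0.2872  0.02  ] x [ 0.1572 -0.0205  0.    ] 0.15854157933671378 -0.12965176432245817
(183, 130) [0.3598 0.1    0.2277]
(183, 130) [0.3584 0.15   0.2173]
(183, 130) [0.3571 0.2    0.2069]
(290, 126) [0.615  0.1    0.2193]
(290, 126) [0.6262 0.15   0.2085]
(290, 126) [0.6373 0.2    0.1977]
(390, 122) [0.8772 0.1    0.2114]
(390, 122) [0.9012 0.15   0.2002]
(390, 122) [0.9252 0.2    0.189 ]
(205, 60) [0.8075 0.0699 0.22  ]
(168, 200) [0.5353 0.132  0.22  ]
(135, 315) [0.3233 0.185  0.22  ]
```

move_arm:
  moves:
    - [0,0,0,0,0,-1.07,5]
    - [0,0,0,0,0,-1.07,5]
    - [0,0,0,0,0,-1.07,5]
    - [0,0,0,0,0,-1.07,5]
    - [0,0,0,0,0,-1.07,5]
  newtons: 50

```text
time: 0.57
eef_pos: [0.2223, -0.584, 0.4044]
tcp_rot: [-2.808, -1.408, 0.0]
ft_force: [-0.3, 0.3, -0.7]
width: 0.684
```

move_arm:
  moves:
    - [0,0,0,0,0,-1.07,5]
    - [0,0,0,0,0,-1.07,5]
    - [0,0,0,0,0,-1.07,5]
    - [0,0,0,0,0,-1.07,5]
    - [0,0,0,0,0,0,5]

```text
time: 0.98
eef_pos: [0.2221, -0.5841, 0.4044]
tcp_rot: [-2.425, -1.996, -0.0]
ft_force: [0.8, 0.2, -0.5]
width: 0.544
```

move_arm:
  moves:
    - [3.8,1.1,0,0,0,0,5]
    - [3.8,1.1,0,0,0,0,5]
    - [3.8,1.1,0,0,0,0,5]
    - [3.8,1.1,0,0,0,0,5]
    - [3.8,1.1,0,0,0,0,5]

```text
time: 1.4
eef_pos: [0.3142, -0.4069, 0.4047]
tcp_rot: [-2.435, -1.985, -0.0]
ft_force: [0.8, -0.9, -0.1]
width: 0.546
```

move_arm:
  moves:
    - [3.8,1.1,0,0,0,0,5]
    - [3.8,1.1,0,0,0,0,5]
    - [3.8,1.1,0,0,0,0,5]
    - [3.8,1.1,0,0,0,0,5]
    - [3.8,1.1,0,0,0,0,5]

```text
time: 1.82
eef_pos: [0.4056, -0.2314, 0.4049]
tcp_rot: [2.435, 1.984, 0.0]
ft_force: [1.7, -1.3, 0.8]
width: 0.542
```

move_arm:
  moves:
    - [3.8,1.1,0,0,0,0,5]
    - [3.8,1.1,0,0,0,0,5]
    - [3.8,1.1,0,0,0,0,5]
    - [2,1,0,0,0,0,5]
    - [0,0,0,0,0,0,5]

```text
time: 2.23
eef_pos: [0.476, -0.1053, 0.4051]
tcp_rot: [-2.427, -1.994, -0.005]
ft_force: [0.2, -0.3, 0.3]
width: 0.545
```

```bash
python3 - <<'E'
from h import *
o=robot.get_obs();print(o["joints"],o["eef_pos"],o["tcp_rot"],o["time"])
cv2.imwrite("pics/w1.png",robot.get_image("wrist")[:,:,::-1])
print(proj("wrist",np.array([.5365,.022,.109]),o),proj("wrist",np.array([.5365,.022,.049]),o))
E
```

```text
[ 0.5101  0.2551 -0.4866  1.8674  0.1336  1.0494 -0.225 ] [ 0.476  -0.1053  0.4051] [-2.4271 -1.9939 -0.0051] 2.2333
[328.4084  22.6071] [319.4293  40.3956]
```

View pics/w1.png

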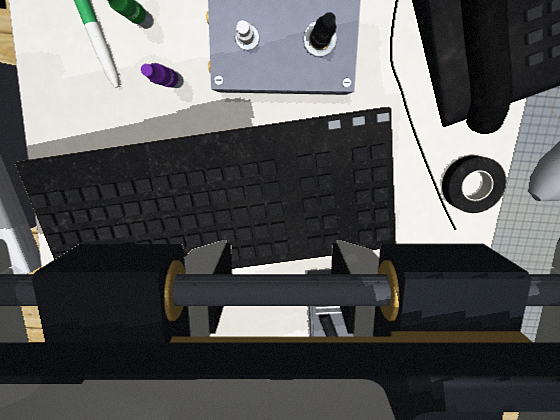

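move_arm:
  moves:
    - [2.8,0.7,0,0,0,0,5]
    - [2.8,0.7,0,0,0,0,5]
    - [2.8,0.7,0,0,0,0,5]
    - [2.8,0.7,0,0,0,0,5]
    - [2.4,0.7,0,0,0,0,5]

```text
time: 2.7
eef_pos: [0.5351, 0.0162, 0.4046]
tcp_rot: [2.435, 1.985, -0.001]
ft_force: [0.8, 0.1, -0.4]
width: 0.544
```

move_arm:
  moves:
    - [0,0,2,0,0,0,5]
    - [0,0,2,0,0,0,5]
    - [0,0,1,0,0,0,5]
    - [0,0,0,0,0,0,5]

```text
time: 3.03
eef_pos: [0.5339, 0.0144, 0.3524]
tcp_rot: [-2.432, -1.985, 0.007]
ft_force: [-0.6, -0.4, -0.3]
width: 0.547
```

```bash
python3 - <<'E'
from h import *
o=robot.get_obs();print(o["joints"],o["eef_pos"],o["tcp_rot"],o["time"],o["ft_force"],R.from_rotvec(o["tcp_rot"]).as_matrix())
cv2.imwrite("pics/w2.png",robot.get_image("wrist")[:,:,::-1])
cv2.imwrite("pics/s2.png",robot.get_image("side")[:,:,::-1])
print(proj("wrist",np.array([.5365,.022,.109]),o),proj("wrist",np.array([.5365,.022,.049]),o))
E
```

```text
[ 0.2585  0.3942 -0.5101  1.8278  0.2274  0.9825 -0.549 ] [0.5339 0.0144 0.3524] [-2.4325 -1.9848  0.0068] 3.0333 [-0.5665 -0.4404 -0.258 ] [[ 0.2006  0.9797 -0.0047]
 [ 0.9797 -0.2007 -0.0011]
 [-0.002  -0.0044 -1.    ]]
[284.6254 209.7781] [284.3017 190.7771]
```

View pics/w2.png

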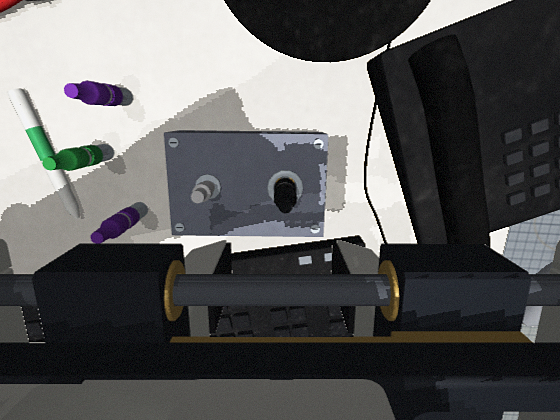

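View pics/s2.png

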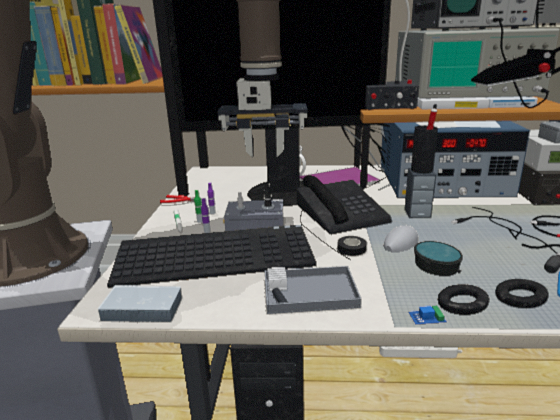

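```bash
python3 - <<'E'
from h import *
w=cv2.imread("pics/w2.png")
cv2.imwrite("pics/w2c.png",cv2.resize(w[150:240,230:350],None,fx=6,fy=6,interpolation=cv2.INTER_CUBIC))
E
```

```text
(no output)
```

View pics/w2c.png

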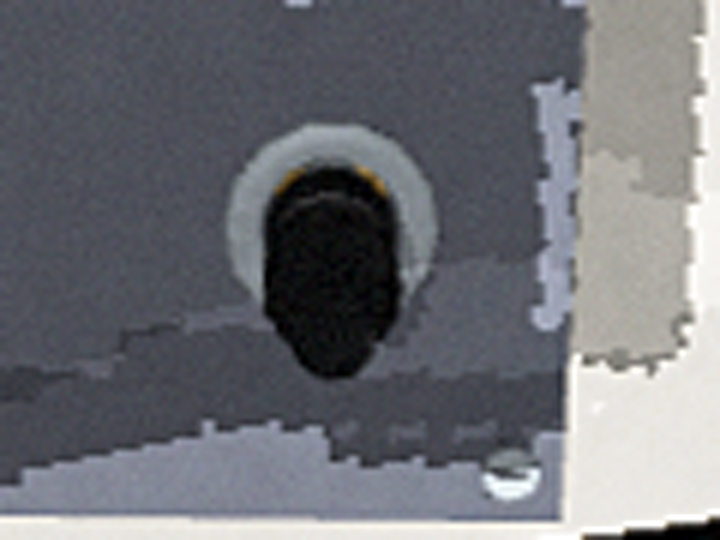

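```bash
python3 - <<'E'
from h import *
o=robot.get_obs()
a=onz("wrist",285.5,187.7,.049,o);b=onz("wrist",285.2,205.7,.109,o);print(a,b,o["eef_pos"])
M=R.from_rotvec(o["tcp_rot"]).as_matrix()
for p in(a,b,np.array([.537,.0225,.075])):print(M.T@(np.r_[p[:2],.075]-o["eef_pos"])*100)
E
```

```text
[0.5401 0.0247 0.049 ] [0.5392 0.0248 0.109 ] [0.5349 0.015  0.3549]
[ 1.073   0.3324 27.9908]
[ 1.0699  0.2466 27.9908]
[ 0.7969  0.0741 27.9911]
```

```bash
python3 - <<'E'
from h import *
o=robot.get_obs();w=robot.get_image("wrist")[:,:,::-1]
print(o["eef_pos"],o["tcp_rot"],R.from_rotvec(o["tcp_rot"]).as_matrix()[2])
cv2.imwrite("pics/w3c.png",cv2.resize(w[150:240,230:350],None,fx=6,fy=6,interpolation=cv2.INTER_CUBIC))
print(proj("wrist",[.538,.0235,.049],o),proj("wrist",[.538,.0235,.109],o))
E
```

```text
[0.5349 0.015  0.3549] [-2.4331 -1.9872  0.0013] [-0.0006 -0.0006 -1.    ]
[283.3866 189.5124] [283.8148 207.8878]
```

View pics/w3c.png

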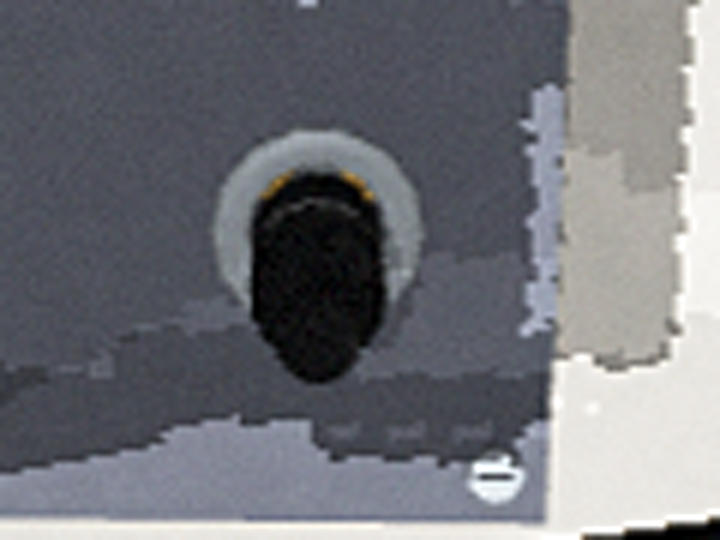

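move_arm:
  moves:
    - [0.5,0.1,1.5,0,0,0,5]
    - [0.47,0,2,0,0,0,4]
    - [0,0,2,0,0,0,4]
    - [0,0,1,0,0,0,4]
    - [0,0,0,0,0,0,4]

```text
time: 3.6
eef_pos: [0.5374, 0.0247, 0.2886]
tcp_rot: [-2.431, -1.989, 0.003]
ft_force: [-1.4, 0.5, 0.4]
width: 0.435
```

```bash
python3 - <<'E'
from h import *
robot.get_image("top")
o=robot.get_obs();w=robot.get_image("wrist")[:,:,::-1]
s=robot.get_image("side")[:,:,::-1]
cv2.imwrite("pics/w4.png",w)
cv2.imwrite("pics/s4.png",cv2.resize(s[90:250,160:340],None,fx=4,fy=4)[:600])
print(o["eef_pos"],R.from_rotvec(o["tcp_rot"]).as_matrix(),o["width"],o["ft_force"],o["joints"])
for z in(.049,.109):print(proj("wrist",[.5378,.0243,z],o))
E
```

```text
[0.5378 0.0249 0.2898] [[ 0.1981  0.9802 -0.0009]
 [ 0.9802 -0.1981 -0.0003]
 [-0.0004 -0.0008 -1.    ]] 0.43750513925014395 [1.1392 0.0852 0.4255] [ 0.2131  0.4736 -0.4852  1.8876  0.2872  0.85   -0.6177]
[282.0294 223.5537]
[282.1281 259.7392]
```

View pics/w4.png

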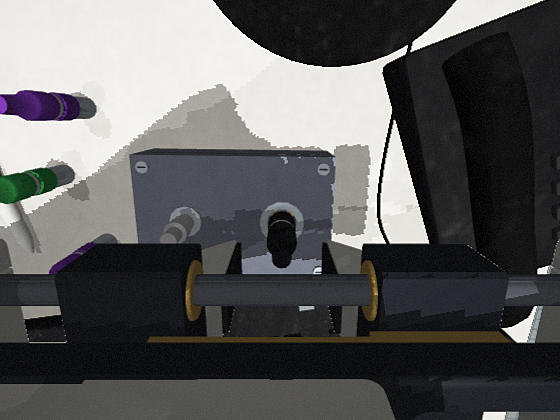

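View pics/s4.png

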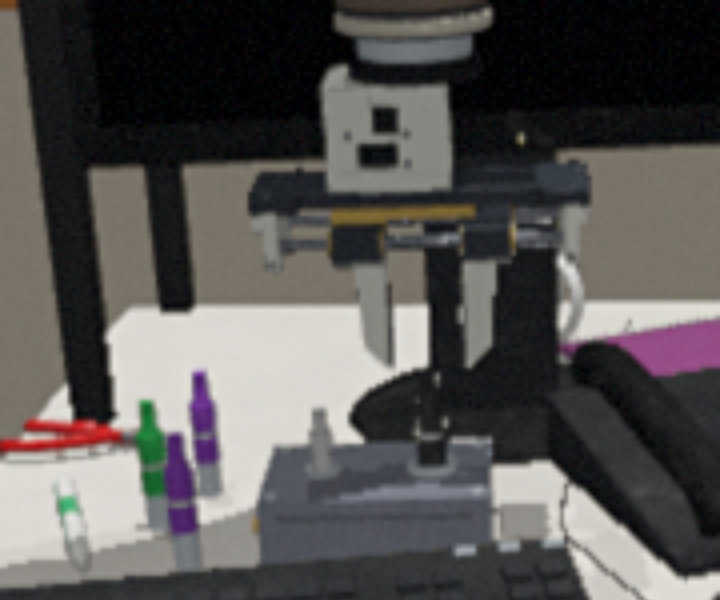

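move_arm:
  moves:
    - [0,0,1.5,0,0,0,4]
    - [0,0,1.5,0,0,0,4]
    - [0,0,1.5,0,0,0,4]
    - [0,0,1.1,0,0,0,4]
    - [0,0,0,0,0,0,3]

```text
time: 4.17
eef_pos: [0.5376, 0.025, 0.2328]
tcp_rot: [-2.431, -1.989, 0.002]
ft_force: [-0.3, 0.2, 0.5]
width: 0.401
```

move_arm:
  moves:
    - [0,0,0,0,0,0,2.4]
    - [0,0,0,0,0,0,2.4]

```text
time: 4.33
eef_pos: [0.5383, 0.0254, 0.2348]
tcp_rot: [2.43, 1.99, 0.002]
ft_force: [0.0, -0.7, 0.1]
width: 0.283
```

```bash
python3 - <<'E'
from h import *
o=robot.get_obs();w=robot.get_image("wrist")[:,:,::-1]
s=robot.get_image("side")[:,:,::-1]
cv2.imwrite("pics/w5.png",w)
cv2.imwrite("pics/s5.png",cv2.resize(s[120:240,180:330],None,fx=5,fy=5))
print(o["eef_pos"],R.from_rotvec(o["tcp_rot"]).as_matrix()[2],o["width"],o["ft_force"],o["torque"],o["joints"])
E
```

```text
[0.5383 0.0254 0.2348] [ 0.0004  0.0014 -1.    ] 0.2827791041079251 [ 0.0358 -0.6767  0.0777] [-0.0426 -0.1398  0.0098] [ 0.1811  0.5472 -0.4492  1.9348  0.3446  0.7334 -0.6684]
```

View pics/s5.png

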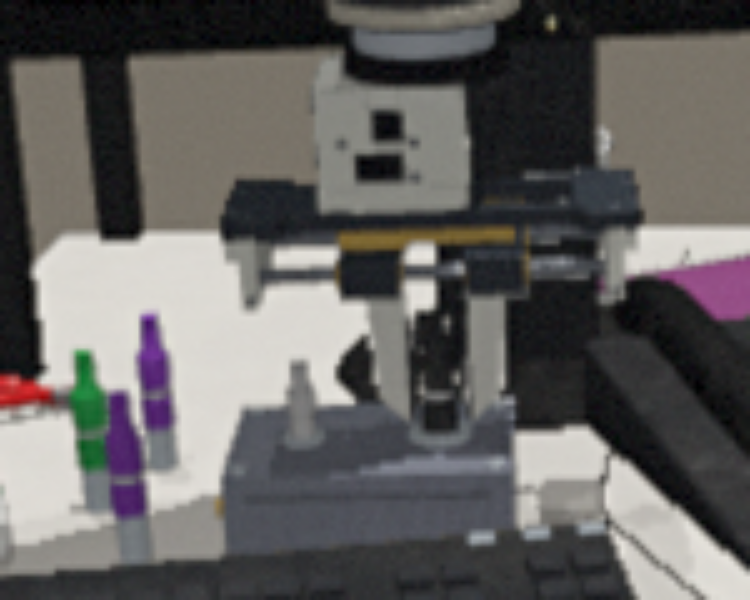

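View pics/w5.png

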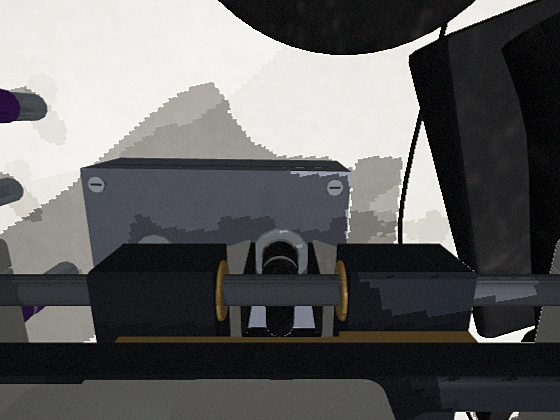

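move_arm:
  moves:
    - [-0.05,0,0,0,0,0,1.9]
    - [0,0,0,0,0,0,1.4]
    - [0,0,0,0,0,0,1]
    - [0,0,0,0,0,0,1]
  newtons: 50

```text
time: 4.77
eef_pos: [0.5379, 0.0248, 0.2343]
tcp_rot: [2.43, 1.99, 0.001]
ft_force: [-1.8, -0.8, 6.2]
width: 0.183
```

```bash
cat > st.py <<'E'
from h import *
o=robot.get_obs();M=R.from_rotvec(o["tcp_rot"]).as_matrix()
print(o["time"],o["eef_pos"],"yawx",np.arctan2(M[1,0],M[0,0]),M[2],o["width"]*92,o["ft_force"],o["torque"],o["joints"][6])
E
python3 st.py
```

```text
4.7667 [0.5379 0.0248 0.2343] yawx 1.3720578357085662 [-0.0001  0.0007 -1.    ] 16.826811504286777 [-1.8436 -0.7536  6.1873] [-0.1198  0.2805 -0.0174] -0.6679614629060299
```

move_arm:
  moves:
    - [0,0,0,0,0,1.1,1]
    - [0,0,-0.015,0,0,1.1,1]
    - [0,0,-0.015,0,0,1.1,1]
    - [0,0,-0.015,0,0,1.1,1]
    - [0,0,-0.015,0,0,1.1,1]

```text
time: 5.18
eef_pos: [0.5378, 0.0247, 0.2343]
tcp_rot: [2.899, 1.21, 0.0]
ft_force: [2.0, 0.1, -3.5]
width: 0.18
```

```bash
python3 st.py
```

```text
5.1833 [0.5378 0.0247 0.2343] yawx 0.7907419756152692 [ 0.0001  0.0003 -1.    ] 16.539593089344578 [ 1.9853  0.1215 -3.523 ] [-0.2433 -0.3317  0.1039] -1.1399657125681932
```

move_arm:
  moves:
    - [0,0,0,0,0,-1.1,1]
    - [0,0,-0.015,0,0,-1.1,1]
    - [0,0,-0.015,0,0,-1.1,1]
    - [0,0,-0.015,0,0,-1.1,1]
    - [0,0,-0.015,0,0,-1.1,1]

```text
time: 5.6
eef_pos: [0.5377, 0.0249, 0.2347]
tcp_rot: [-2.425, -1.997, 0.0]
ft_force: [0.4, 0.0, -4.9]
width: 0.181
```

move_arm:
  moves:
    - [0,0,-0.015,0,0,-1.1,1]
    - [0,0,-0.015,0,0,-1.1,1]
    - [0,0,-0.015,0,0,-1.1,1]
    - [0,0,-0.015,0,0,-1.1,1]
    - [0,0,-0.015,0,0,-1.1,1]

```text
time: 6.02
eef_pos: [0.5375, 0.0248, 0.2353]
tcp_rot: [-1.758, -2.603, 0.0]
ft_force: [0.3, 1.0, -4.9]
width: 0.182
```

```bash
python3 st.py; python3 - <<'E'
from h import *
w=robot.get_image("wrist")[:,:,::-1]
s=robot.get_image("side")[:,:,::-1]
cv2.imwrite("pics/w6.png",w)
cv2.imwrite("pics/s6.png",cv2.resize(s[120:240,180:330],None,fx=5,fy=5))
E
```

```text
6.0167 [0.5375 0.0248 0.2353] yawx 1.9535677032758751 [ 0.0005 -0.0006 -1.    ] 16.70549210872432 [ 0.2728  1.0436 -4.8933] [ 0.2655 -0.298  -0.1588] -0.18991915185893338
```

View pics/s6.png

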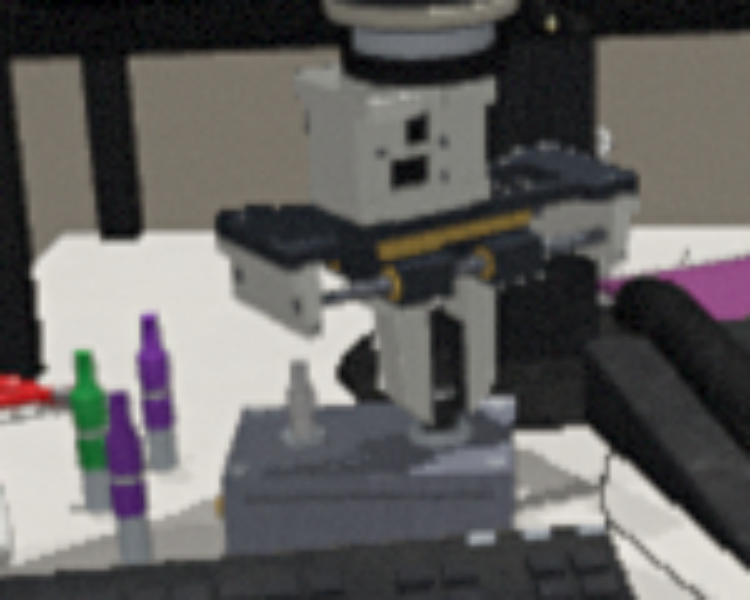

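move_arm:
  moves:
    - [0,0,0,0,0,1.1,1]
    - [0,0,-0.015,0,0,1.1,1]
    - [0,0,-0.015,0,0,1.1,1]
    - [0,0,-0.015,0,0,1.1,1]
    - [0,0,-0.015,0,0,1.1,1]

```text
time: 6.53
eef_pos: [0.5375, 0.0244, 0.2359]
tcp_rot: [-2.441, -1.978, 0.002]
ft_force: [1.2, -0.8, -6.2]
width: 0.183
```

move_arm:
  moves:
    - [0,0,-0.015,0,0,1.1,1]
    - [0,0,-0.015,0,0,1.1,1]
    - [0,0,-0.015,0,0,1.1,1]
    - [0,0,-0.015,0,0,1.1,1]
    - [0,0,-0.015,0,0,1.1,1]

```text
time: 6.95
eef_pos: [0.5375, 0.0243, 0.2367]
tcp_rot: [2.902, 1.203, -0.001]
ft_force: [0.2, -1.9, -5.9]
width: 0.183
```

move_arm:
  moves:
    - [0,0,0,0,0,-1.1,1]
    - [0,0,-0.015,0,0,-1.1,1]
    - [0,0,-0.015,0,0,-1.1,1]
    - [0,0,-0.015,0,0,-1.1,1]
    - [0,0,-0.015,0,0,-1.1,1]

```text
time: 7.37
eef_pos: [0.5375, 0.0249, 0.2374]
tcp_rot: [-2.429, -1.991, 0.001]
ft_force: [0.6, 0.2, -4.9]
width: 0.177
```

move_arm:
  moves:
    - [0,0,-0.015,0,0,-1.1,1]
    - [0,0,-0.015,0,0,-1.1,1]
    - [0,0,-0.015,0,0,-1.1,1]
    - [0,0,-0.015,0,0,-1.1,1]
    - [0,0,-0.015,0,0,-1.1,1]

```text
time: 7.78
eef_pos: [0.5374, 0.0248, 0.2381]
tcp_rot: [-1.764, -2.599, 0.001]
ft_force: [-0.3, 1.1, -4.7]
width: 0.179
```

```bash
python3 st.py; python3 - <<'E'
from h import *
w=robot.get_image("wrist")[:,:,::-1]
s=robot.get_image("side")[:,:,::-1]
cv2.imwrite("pics/w7.png",w)
cv2.imwrite("pics/s7.png",cv2.resize(s[120:240,180:330],None,fx=5,fy=5))
E
```

```text
7.7833 [0.5374 0.0248 0.2381] yawx 1.9490059252367726 [ 0.0004 -0.0009 -1.    ] 16.50017267750753 [-0.3163  1.0576 -4.6984] [ 0.2336 -0.1738 -0.1013] -0.1909074989452071
```

View pics/s7.png

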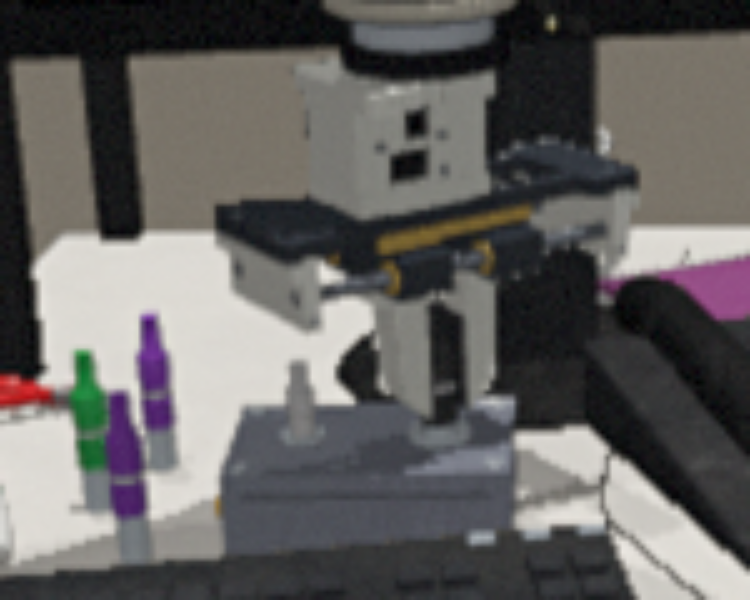

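move_arm:
  moves:
    - [0,0,0,0,0,1.1,1]
    - [0,0,-0.017,0,0,1.1,1]
    - [0,0,-0.017,0,0,1.1,1]
    - [0,0,-0.017,0,0,1.1,1]
    - [0,0,-0.017,0,0,1.1,1]

```text
time: 8.3
eef_pos: [0.5374, 0.0245, 0.2387]
tcp_rot: [-2.444, -1.974, 0.001]
ft_force: [-0.5, -0.5, -6.6]
width: 0.182
```

move_arm:
  moves:
    - [0,0,-0.017,0,0,1.1,1]
    - [0,0,-0.017,0,0,1.1,1]
    - [0,0,-0.017,0,0,1.1,1]
    - [0,0,-0.017,0,0,1.1,1]
    - [0,0,-0.017,0,0,1.1,1]

```text
time: 8.72
eef_pos: [0.5375, 0.0244, 0.2397]
tcp_rot: [2.903, 1.198, -0.001]
ft_force: [0.6, -1.8, -6.6]
width: 0.18
```

move_arm:
  moves:
    - [0,0,0,0,0,-1.1,1]
    - [0,0,-0.017,0,0,-1.1,1]
    - [0,0,-0.017,0,0,-1.1,1]
    - [0,0,-0.017,0,0,-1.1,1]
    - [0,0,-0.017,0,0,-1.1,1]

```text
time: 9.13
eef_pos: [0.5376, 0.025, 0.2405]
tcp_rot: [-2.432, -1.988, 0.0]
ft_force: [-0.2, 0.7, -5.4]
width: 0.182
```

move_arm:
  moves:
    - [0,0,-0.017,0,0,-1.1,1]
    - [0,0,-0.017,0,0,-1.1,1]
    - [0,0,-0.017,0,0,-1.1,1]
    - [0,0,-0.017,0,0,-1.1,1]
    - [0,0,-0.017,0,0,-1.1,1]

```text
time: 9.55
eef_pos: [0.5374, 0.0249, 0.2412]
tcp_rot: [-1.767, -2.596, 0.001]
ft_force: [0.0, 1.5, -5.0]
width: 0.184
```

move_arm:
  moves:
    - [0,0,0,0,0,1.1,1]
    - [0,0,-0.017,0,0,1.1,1]
    - [0,0,-0.017,0,0,1.1,1]
    - [0,0,-0.017,0,0,1.1,1]
    - [0,0,-0.017,0,0,1.1,1]

```text
time: 9.97
eef_pos: [0.5375, 0.0247, 0.2418]
tcp_rot: [-2.444, -1.974, 0.001]
ft_force: [0.2, -0.1, -5.9]
width: 0.179
```

move_arm:
  moves:
    - [0,0,-0.017,0,0,1.1,1]
    - [0,0,-0.017,0,0,1.1,1]
    - [0,0,-0.017,0,0,1.1,1]
    - [0,0,-0.017,0,0,1.1,1]
    - [0,0,-0.017,0,0,1.1,1]

```text
time: 10.38
eef_pos: [0.5376, 0.0246, 0.2429]
tcp_rot: [2.904, 1.199, -0.0]
ft_force: [1.1, -1.1, -5.4]
width: 0.179
```

```bash
python3 st.py; python3 - <<'E'
from h import *
s=robot.get_image("side")[:,:,::-1]
cv2.imwrite("pics/s8.png",cv2.resize(s[120:240,180:330],None,fx=5,fy=5))
E
```

```text
10.3833 [0.5376 0.0246 0.2429] yawx 0.78302753663682 [-0.0003  0.0003 -1.    ] 16.47137313320388 [ 1.1407 -1.0515 -5.3561] [-0.1552 -0.0871  0.1399] -1.1445143092221377
```

View pics/s8.png

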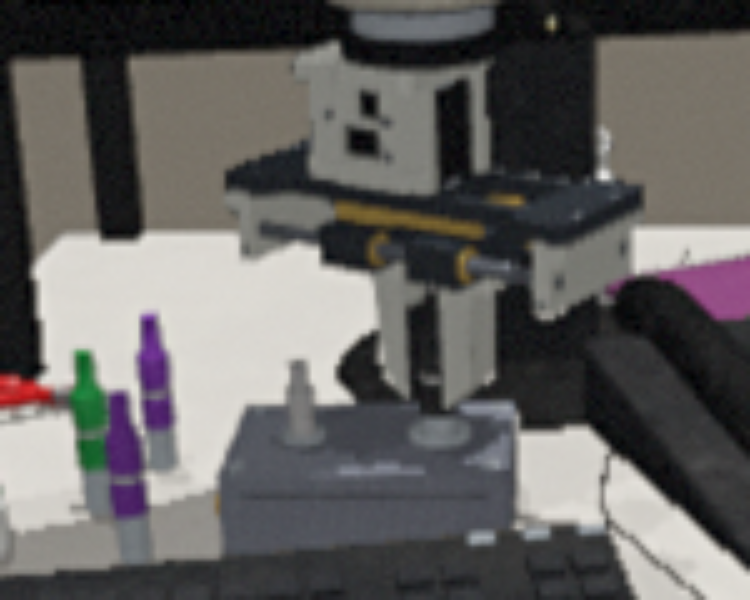

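move_arm:
  moves:
    - [0,0,0,0,0,-1.1,1]
    - [0,0,-0.013,0,0,-1.1,1]
    - [0,0,-0.013,0,0,-1.1,1]
    - [0,0,-0.013,0,0,-1.1,1]
    - [0,0,-0.013,0,0,-1.1,1]

```text
time: 10.85
eef_pos: [0.5376, 0.0249, 0.2435]
tcp_rot: [-2.428, -1.993, 0.0]
ft_force: [-0.2, 0.4, -3.8]
width: 0.182
```

move_arm:
  moves:
    - [0,0,-0.013,0,0,-1.1,1]
    - [0,0,-0.013,0,0,-1.1,1]
    - [0,0,-0.013,0,0,-1.1,1]
    - [0,0,-0.013,0,0,-1.1,1]
    - [0,0,-0.013,0,0,-1.1,1]

```text
time: 11.27
eef_pos: [0.5375, 0.0248, 0.2441]
tcp_rot: [-1.762, -2.6, 0.001]
ft_force: [-0.2, 0.2, -4.2]
width: 0.182
```

```bash
python3 st.py; python3 - <<'E'
from h import *
s=robot.get_image("side")[:,:,::-1]
cv2.imwrite("pics/s9.png",cv2.resize(s[120:240,180:330],None,fx=5,fy=5))
E
python3 - <<'E'
import cv2,numpy as np
# box shift vs s7 (same gripper yaw): template match of box front/terminal/adapter region
a=cv2.imread("pics/s7.png");b=cv2.imread("pics/s9.png")
for n,(x0,y0,x1,y1) in dict(left=(210,440,330,550),adapter=(265,350,340,455),right=(480,400,550,520)).items():
    r=cv2.matchTemplate(b[y0-15:y1+15,x0-15:x1+15],a[y0:y1,x0:x1],cv2.TM_CCOEFF_NORMED);_,m,_,l=cv2.minMaxLoc(r);print(n,m,(l[0]-15)/5,(l[1]-15)/5)
E
```

```text
11.2667 [0.5375 0.0248 0.2441] yawx 1.950538813814004 [ 0.0001 -0.0005 -1.    ] 16.72232840228187 [-0.2261  0.1784 -4.2158] [ 0.0768  0.2096 -0.1168] -0.18313015360136747
left 0.9946615099906921 -0.2 0.0
adapter 0.9976956248283386 0.0 -0.2
right 0.9911015629768372 0.2 0.0
```

Box unmoved to a fraction of a pixel. Continuing.

move_arm:
  moves:
    - [0,0,0,0,0,1.1,1]
    - [0,0,-0.015,0,0,1.1,1]
    - [0,0,-0.015,0,0,1.1,1]
    - [0,0,-0.015,0,0,1.1,1]
    - [0,0,-0.015,0,0,1.1,1]

```text
time: 11.73
eef_pos: [0.5376, 0.0248, 0.2447]
tcp_rot: [-2.442, -1.977, -0.0]
ft_force: [0.7, 1.4, -4.7]
width: 0.179
```

move_arm:
  moves:
    - [0,0,-0.015,0,0,1.1,1]
    - [0,0,-0.015,0,0,1.1,1]
    - [0,0,-0.015,0,0,1.1,1]
    - [0,0,-0.015,0,0,1.1,1]
    - [0,0,-0.015,0,0,1.1,1]

```text
time: 12.15
eef_pos: [0.5377, 0.0249, 0.2455]
tcp_rot: [2.902, 1.202, 0.001]
ft_force: [-0.3, -0.2, -3.9]
width: 0.181
```

move_arm:
  moves:
    - [0,0,0,0,0,-1.1,1]
    - [0,0,-0.015,0,0,-1.1,1]
    - [0,0,-0.015,0,0,-1.1,1]
    - [0,0,-0.015,0,0,-1.1,1]
    - [0,0,-0.015,0,0,-1.1,1]

```text
time: 12.57
eef_pos: [0.5376, 0.0251, 0.2461]
tcp_rot: [-2.43, -1.991, -0.0]
ft_force: [-0.7, 0.7, -3.4]
width: 0.179
```

move_arm:
  moves:
    - [0,0,-0.015,0,0,-1.1,1]
    - [0,0,-0.015,0,0,-1.1,1]
    - [0,0,-0.015,0,0,-1.1,1]
    - [0,0,-0.015,0,0,-1.1,1]
    - [0,0,-0.015,0,0,-1.1,1]

```text
time: 12.98
eef_pos: [0.5375, 0.025, 0.2468]
tcp_rot: [-1.765, -2.599, -0.0]
ft_force: [-1.3, 1.4, -4.1]
width: 0.182
```

move_arm:
  moves:
    - [0,0,0,0,0,1.1,1]
    - [0,0,-0.015,0,0,1.1,1]
    - [0,0,-0.015,0,0,1.1,1]
    - [0,0,-0.015,0,0,1.1,1]
    - [0,0,-0.015,0,0,1.1,1]

```text
time: 13.4
eef_pos: [0.5376, 0.0249, 0.2474]
tcp_rot: [-2.441, -1.977, -0.0]
ft_force: [0.8, 1.6, -5.2]
width: 0.181
```

move_arm:
  moves:
    - [0,0,-0.015,0,0,1.1,1]
    - [0,0,-0.015,0,0,1.1,1]
    - [0,0,-0.015,0,0,1.1,1]
    - [0,0,-0.015,0,0,1.1,1]
    - [0,0,-0.015,0,0,1.1,1]

```text
time: 13.82
eef_pos: [0.5377, 0.025, 0.2483]
tcp_rot: [2.902, 1.202, 0.001]
ft_force: [0.0, -0.7, -3.2]
width: 0.179
```

move_arm:
  moves:
    - [0,0,0,0,0,-1.1,1]
    - [0,0,-0.015,0,0,-1.1,1]
    - [0,0,-0.015,0,0,-1.1,1]
    - [0,0,-0.015,0,0,-1.1,1]
    - [0,0,-0.015,0,0,-1.1,1]

```text
time: 14.23
eef_pos: [0.5377, 0.0252, 0.2489]
tcp_rot: [-2.43, -1.991, -0.001]
ft_force: [-0.5, 1.2, -3.7]
width: 0.179
```

move_arm:
  moves:
    - [0,0,-0.015,0,0,-1.1,1]
    - [0,0,-0.015,0,0,-1.1,1]
    - [0,0,-0.015,0,0,-1.1,1]
    - [0,0,-0.015,0,0,-1.1,1]
    - [0,0,-0.015,0,0,-1.1,1]

```text
time: 14.65
eef_pos: [0.5376, 0.0251, 0.2496]
tcp_rot: [-1.765, -2.599, -0.0]
ft_force: [-1.5, 1.5, -1.8]
width: 0.182
```

```bash
python3 st.py; python3 - <<'E'
from h import *
s=robot.get_image("side")[:,:,::-1]
cv2.imwrite("pics/s10.png",cv2.resize(s[120:240,180:330],None,fx=5,fy=5))
E
```

```text
14.65 [0.5376 0.0251 0.2496] yawx 1.9485001616740545 [ 0.0003 -0.     -1.    ] 16.740133698736653 [-1.5092  1.5281 -1.8208] [0.3856 0.1292 0.0641] -0.17888388007783976
```

View pics/s10.png

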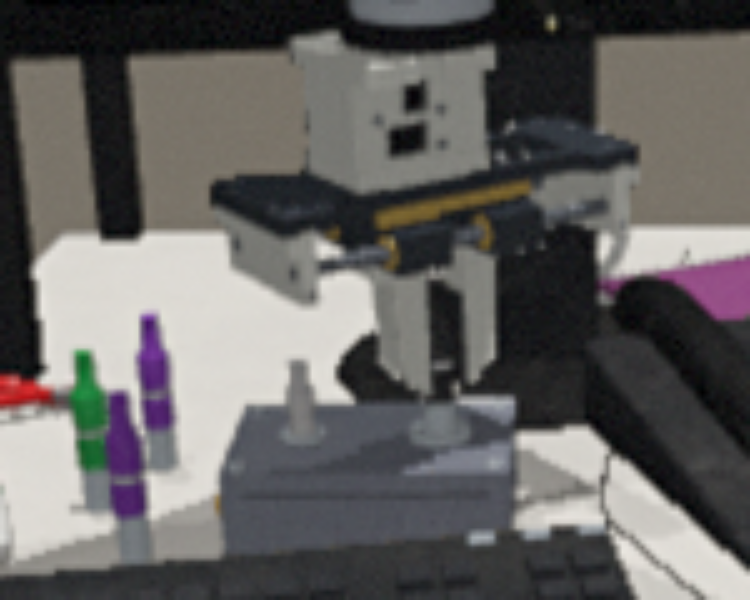

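move_arm:
  moves:
    - [0,0,0,0,0,1.1,1]
    - [0,0,-0.015,0,0,1.1,1]
    - [0,0,-0.015,0,0,1.1,1]
    - [0,0,-0.015,0,0,1.1,1]
    - [0,0,-0.015,0,0,1.1,1]

```text
time: 15.12
eef_pos: [0.5376, 0.0248, 0.25]
tcp_rot: [-2.444, -1.974, 0.0]
ft_force: [-0.8, -0.2, -3.8]
width: 0.178
```

move_arm:
  moves:
    - [0,0,-0.015,0,0,1.1,1]
    - [0,0,-0.015,0,0,1.1,1]
    - [0,0,-0.015,0,0,1.1,1]
    - [0,0,-0.015,0,0,1.1,1]
    - [0,0,-0.015,0,0,1.1,1]

```text
time: 15.53
eef_pos: [0.5381, 0.0249, 0.2514]
tcp_rot: [2.903, 1.199, 0.003]
ft_force: [0.6, -0.3, -0.4]
width: 0.182
```

move_arm:
  moves:
    - [0,0,0,0,0,-1.1,1]
    - [0,0,-0.015,0,0,-1.1,1]
    - [0,0,-0.015,0,0,-1.1,1]
    - [0,0,-0.015,0,0,-1.1,1]
    - [0,0,-0.015,0,0,-1.1,1]

```text
time: 15.95
eef_pos: [0.5381, 0.0249, 0.2519]
tcp_rot: [2.432, 1.988, 0.002]
ft_force: [-0.2, -0.1, 0.1]
width: 0.182
```

move_arm:
  moves:
    - [0,0,-0.015,0,0,-1.1,1]
    - [0,0,-0.015,0,0,-1.1,1]
    - [0,0,-0.015,0,0,-1.1,1]
    - [0,0,-0.015,0,0,-1.1,1]
    - [0,0,-0.015,0,0,-1.1,1]

```text
time: 16.37
eef_pos: [0.538, 0.0248, 0.2526]
tcp_rot: [1.767, 2.596, 0.001]
ft_force: [0.5, -0.1, -0.9]
width: 0.184
```

move_arm:
  moves:
    - [0,0,0,0,0,1.1,1]
    - [0,0,-0.015,0,0,1.1,1]
    - [0,0,-0.015,0,0,1.1,1]
    - [0,0,-0.015,0,0,1.1,1]
    - [0,0,-0.015,0,0,1.1,1]

```text
time: 16.78
eef_pos: [0.5381, 0.0248, 0.2533]
tcp_rot: [2.443, 1.974, 0.002]
ft_force: [0.9, 0.4, 0.0]
width: 0.184
```

move_arm:
  moves:
    - [0,0,-0.015,0,0,1.1,1]
    - [0,0,-0.015,0,0,1.1,1]
    - [0,0,-0.015,0,0,1.1,1]
    - [0,0,-0.015,0,0,1.1,1]
    - [0,0,-0.015,0,0,1.1,1]

```text
time: 17.2
eef_pos: [0.5381, 0.0248, 0.2541]
tcp_rot: [2.903, 1.199, 0.002]
ft_force: [0.1, 0.6, -0.6]
width: 0.18
```

move_arm:
  moves:
    - [0,0,0,0,0,-1.1,1]
    - [0,0,-0.02,0,0,-1.1,1]
    - [0,0,-0.02,0,0,-1.1,1]
    - [0,0,-0.02,0,0,-1.1,1]
    - [0,0,-0.02,0,0,-1.1,1]

```text
time: 17.62
eef_pos: [0.538, 0.0249, 0.2548]
tcp_rot: [2.432, 1.988, 0.002]
ft_force: [-1.3, -0.2, -0.8]
width: 0.182
```

```bash
python3 st.py; python3 - <<'E'
from h import *
s=robot.get_image("side")[:,:,::-1]
cv2.imwrite("pics/s11.png",cv2.resize(s[120:240,180:330],None,fx=5,fy=5))
E
```

```text
17.6167 [0.538  0.0249 0.2548] yawx 1.3706151121023846 [ 0.0003  0.0014 -1.    ] 16.760290571556958 [-1.279  -0.1716 -0.7868] [-0.0323 -0.0813 -0.0248] -0.6535912690384333
```

View pics/s11.png

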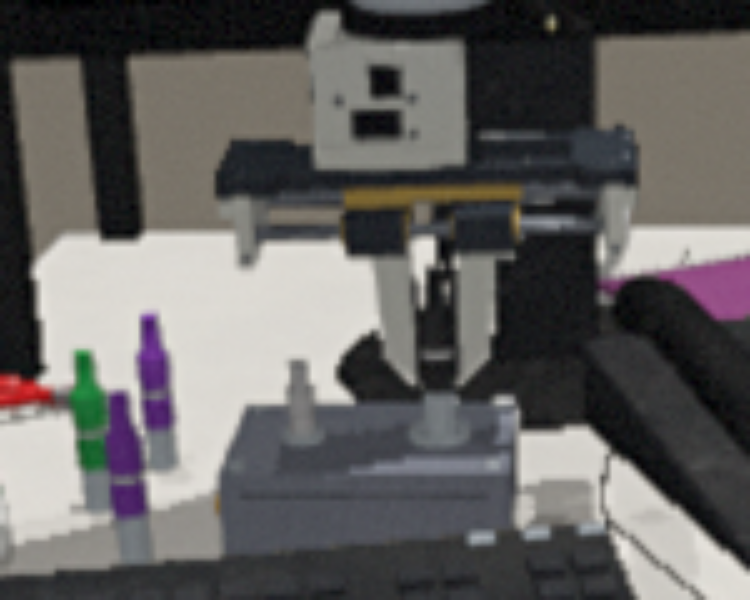

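move_arm:
  moves:
    - [0,0,-0.2,0,0,0,1]
    - [0,0,-0.3,0,0,0,1]
    - [0,0,-0.4,0,0,0,1]
    - [0,0,-0.5,0,0,0,1]
    - [0,0,-0.8,0,0,0,1]

```text
time: 18.08
eef_pos: [0.5376, 0.0249, 0.2767]
tcp_rot: [-2.432, -1.988, 0.001]
ft_force: [-0.1, -0.7, -0.5]
width: 0.182
```

move_arm:
  moves:
    - [0,0,-1.2,0,0,0,1]
    - [0,0,-1.8,0,0,0,1]
    - [0,0,-2,0,0,0,1]
    - [0,0,-1.5,0,0,0,1]
    - [0,0,0,0,0,0,1]

```text
time: 18.5
eef_pos: [0.5387, 0.0254, 0.3452]
tcp_rot: [2.429, 1.987, 0.007]
ft_force: [0.5, 0.2, -0.2]
width: 0.182
```

```bash
python3 st.py; python3 - <<'E'
from h import *
s=robot.get_image("side")[:,:,::-1]
cv2.imwrite("pics/s12.png",cv2.resize(s[90:240,170:350],None,fx=4,fy=4))
t=robot.get_image("top")[:,:,::-1];cv2.imwrite("pics/t12.png",t)
E
```

```text
18.5 [0.5387 0.0254 0.3452] yawx 1.371023176607415 [ 0.0016  0.0054 -1.    ] 16.72448638594056 [ 0.4623  0.205  -0.2163] [-0.0064 -0.0996  0.0157] -0.5787406429090982
```

View pics/s12.png

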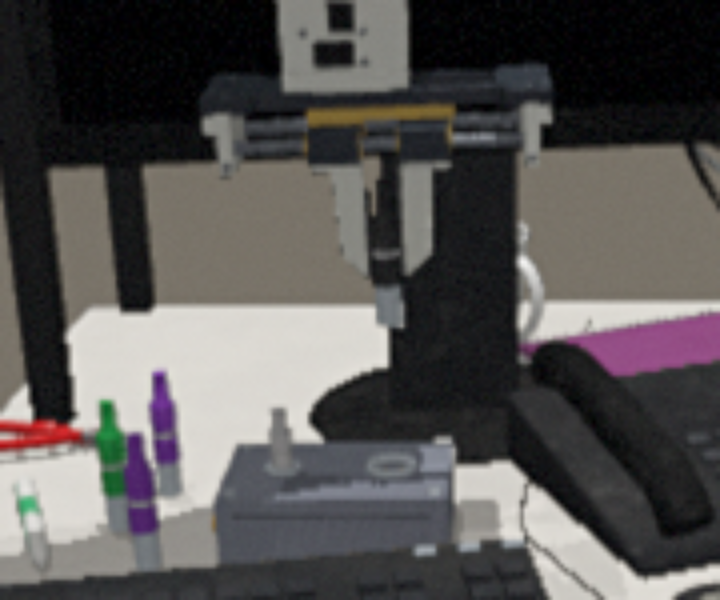

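move_arm:
  moves:
    - [-1.5,0.6,0,0,0,0,1]
    - [-2.5,1,0,0,0,0,1]
    - [-2.5,1,0,0,0,0,1]
    - [-2.5,1,0,0,0,0,1]
    - [-2.5,1,0,0,0,0,1]

```text
time: 19.02
eef_pos: [0.5598, -0.0982, 0.3404]
tcp_rot: [-2.43, -1.989, 0.002]
ft_force: [0.3, 0.2, -1.0]
width: 0.181
```

move_arm:
  moves:
    - [-2.5,1,0,0,0,0,1]
    - [-2.5,1,0,0,0,0,1]
    - [-2.5,1,0,0,0,0,1]
    - [-2.5,1,0,0,0,0,1]
    - [-2.5,1,0,0,0,0,1]

```text
time: 19.43
eef_pos: [0.5842, -0.2307, 0.3402]
tcp_rot: [-2.43, -1.988, 0.002]
ft_force: [0.8, 0.2, 0.6]
width: 0.18
```

move_arm:
  moves:
    - [-2.5,1,0,0,0,0,1]
    - [-2.5,1,0,0,0,0,1]
    - [-1,0.3,0,0,0,0,1]
    - [0,0,0,0,0,0,1]
    - [0,0,0,0,0,0,1]

```text
time: 19.85
eef_pos: [0.5949, -0.2924, 0.3403]
tcp_rot: [-2.43, -1.988, 0.001]
ft_force: [0.3, 0.7, -0.5]
width: 0.18
```

```bash
python3 - <<'E'
from h import *
robot.get_image("top")
o=robot.get_obs();w=robot.get_image("wrist")[:,:,::-1];M=R.from_rotvec(o["tcp_rot"]).as_matrix()
t=robot.get_image("top")[:,:,::-1]
s=robot.get_image("side")[:,:,::-1]
cv2.imwrite("pics/w13.png",w);cv2.imwrite("pics/s13.png",s);cv2.imwrite("pics/t13.png",t)
print(o["eef_pos"],M,o["width"],o["ft_force"],o["joints"],o["time"])
print(M.T@(np.array([.5958,-.2924,.209])-o["eef_pos"])*100)
E
```

```text
[ 0.5951 -0.2913  0.3407] [[ 0.1965  0.9805 -0.001 ]
 [ 0.9805 -0.1965  0.0016]
 [ 0.0014 -0.0013 -1.    ]] 0.18155358722994042 [-0.1657  0.0487 -1.3035] [ 0.6456  0.59   -0.4276  1.5209  0.2619  1.0893 -0.038 ] 19.9
[-0.1156  0.1055 13.1671]
```

View pics/w13.png

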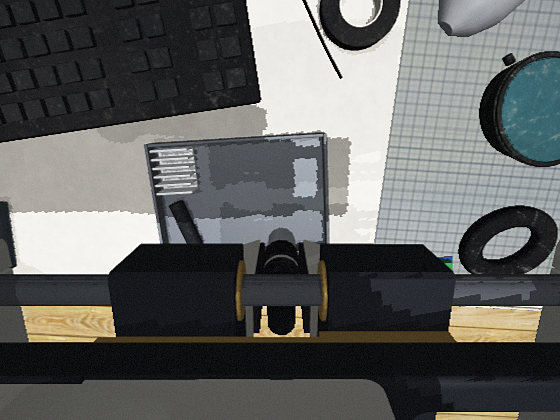

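View pics/s13.png

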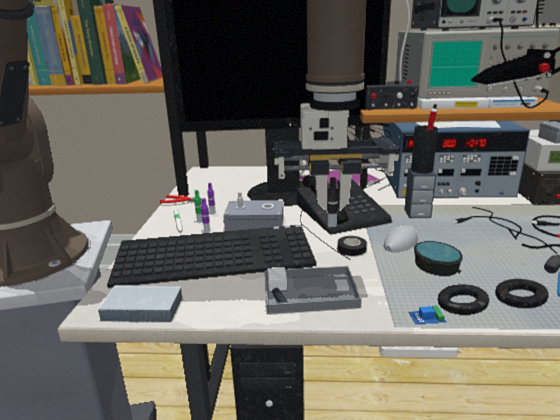

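View pics/t13.png

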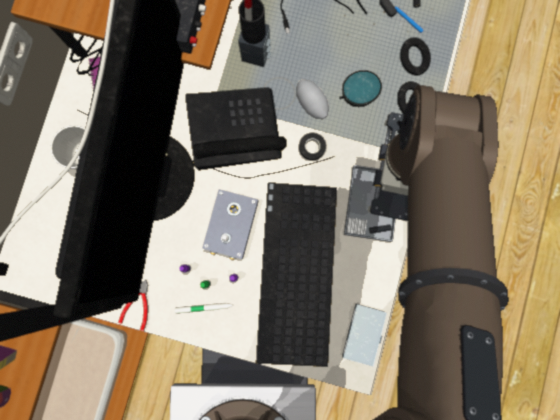

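```bash
python3 - <<'E'
from h import *
o=robot.get_obs()
a=onz("wrist",326,132,.02,o);b=onz("wrist",146,145,.02,o);print(a,b,np.linalg.norm(a-b))
x=(a-b)/np.linalg.norm(a-b);y=np.array([-x[1],x[0],0]);c=(a+b)/2-.055*y;print("centre",c,"target",c+.04*x, np.arctan2(x[1],x[0]))
E
```

```text
[ 0.644  -0.2426  0.02  ] [ 0.4883 -0.223   0.02  ] 0.15690093591369675
centre [ 0.5593 -0.2874  0.02  ] target [ 0.599  -0.2924  0.02  ] -0.12532200724470122
```

move_arm:
  moves:
    - [0,0.2,2,0,0,0,1]
    - [0,0,2.5,0,0,0,1]
    - [0,0,2.5,0,0,0,1]
    - [0,0,2,0,0,0,1]
    - [0,0,1.5,0,0,0,1]

```text
time: 20.47
eef_pos: [0.5967, -0.2918, 0.2346]
tcp_rot: [-2.428, -1.991, 0.001]
ft_force: [-0.3, -0.2, -0.4]
width: 0.181
```

move_arm:
  moves:
    - [0,0,0.8,0,0,0,1]
    - [0,0,0.4,0,0,0,1]
    - [0,0,0,0,0,0,1]
    - [0,0,0,0,0,0,1]

```text
time: 20.8
eef_pos: [0.5976, -0.2929, 0.2253]
tcp_rot: [2.43, 1.99, 0.001]
ft_force: [0.3, 0.1, 0.2]
width: 0.181
```

```bash
python3 st.py; python3 - <<'E'
from h import *
s=robot.get_image("side")[:,:,::-1]
cv2.imwrite("pics/s14.png",cv2.resize(s[190:330,240:400],None,fx=4,fy=4))
E
python3 st.py
```

```text
20.8 [ 0.5976 -0.2929  0.2253] yawx 1.3725726078894018 [-0.0001  0.0012 -1.    ] 16.607993118820332 [0.2648 0.11   0.2437] [ 0.0229 -0.1025 -0.0392] -0.09049103105066446
20.85 [ 0.5977 -0.293   0.2256] yawx 1.3724195695596781 [-0.0003  0.0017 -1.    ] 16.74349712990601 [ 0.5437 -0.3377 -0.3751] [-0.0691 -0.0635 -0.041 ] -0.09046230890311428
```

View pics/s14.png

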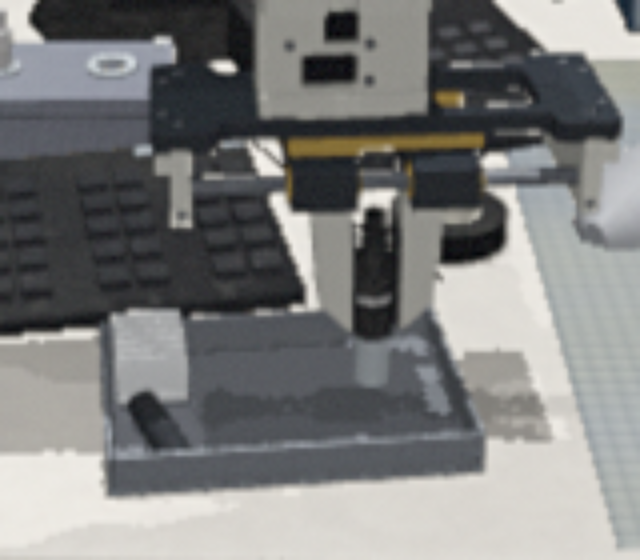

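move_arm:
  moves:
    - [0,0,0.4,0,0,0,1]
    - [0,0,0.3,0,0,0,1]
    - [0,0,0.2,0,0,0,1]
    - [0,0,0,0,0,0,1]
    - [0,0,0,0,0,0,1]
  newtons: 25

```text
time: 21.27
eef_pos: [0.5971, -0.2932, 0.2153]
tcp_rot: [-2.431, -1.99, 0.0]
ft_force: [0.5, -0.2, -1.2]
width: 0.187
```

move_arm:
  moves:
    - [0,0,0.05,0,0,0,1]
    - [0,0,0.05,0,0,0,1]
    - [0,0,0.05,0,0,0,1]
    - [0,0,0.05,0,0,0,1]
    - [0,0,0,0,0,0,1]

```text
time: 21.68
eef_pos: [0.5971, -0.2931, 0.2133]
tcp_rot: [-2.431, -1.99, 0.0]
ft_force: [-0.0, -0.5, -0.7]
width: 0.184
```

move_arm:
  moves:
    - [0,0,0.03,0,0,0,1]
    - [0,0,0.03,0,0,0,1]
    - [0,0,0.03,0,0,0,1]
    - [0,0,0.03,0,0,0,1]
    - [0,0,0,0,0,0,1]

```text
time: 22.1
eef_pos: [0.5972, -0.2931, 0.2124]
tcp_rot: [2.431, 1.99, 0.0]
ft_force: [-0.7, 0.0, 1.9]
width: 0.185
```

```bash
python3 st.py
```

```text
22.1 [ 0.5972 -0.2931  0.2124] yawx 1.3722055619071685 [-0.0001  0.0001 -1.    ] 17.039000023952454 [-0.7374  0.0266  1.8728] [0.0362 0.1195 0.0528] -0.0964992623337336
```

move_arm:
  moves:
    - [0,0,0.03,0,0,0,1]
    - [0,0,0.02,0,0,0,1]
    - [0,0,0,0,0,0,1]
  newtons: 8

```text
time: 22.35
eef_pos: [0.5973, -0.2932, 0.2123]
tcp_rot: [2.43, 1.99, 0.0]
ft_force: [-1.9, 0.9, 6.4]
width: 0.188
```

move_arm:
  moves:
    - [0,0,0,0,0,0,1]
    - [0,0,0,0,0,0,1]
  newtons: 3

```text
time: 22.52
eef_pos: [0.5972, -0.2932, 0.2122]
tcp_rot: [2.43, 1.99, 0.0]
ft_force: [-1.3, 0.9, 5.0]
width: 0.188
```

```bash
python3 st.py; python3 - <<'E'
from h import *
s=robot.get_image("side")[:,:,::-1]
cv2.imwrite("pics/s15.png",cv2.resize(s[190:330,240:400],None,fx=4,fy=4))
w=robot.get_image("wrist")[:,:,::-1];cv2.imwrite("pics/w15.png",w)
E
```

```text
22.5167 [ 0.5972 -0.2932  0.2122] yawx 1.3721622849161519 [-0.0002  0.0005 -1.    ] 17.306203521791726 [-1.3439  0.9123  4.9796] [ 0.077   0.326  -0.0182] -0.09671344390241565
```

View pics/s15.png

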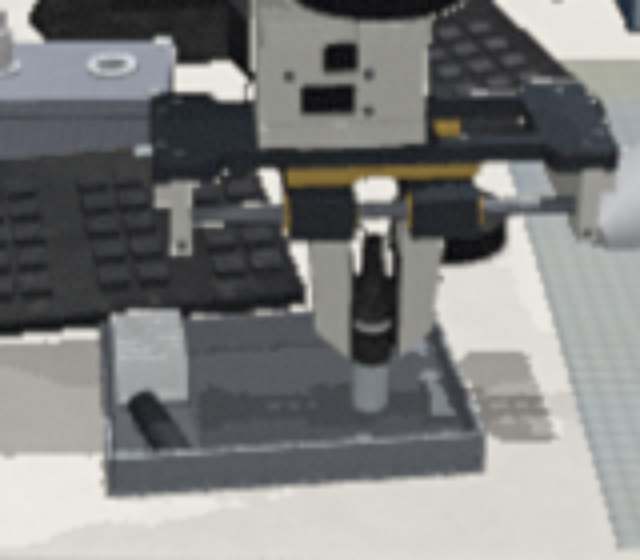

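View pics/w15.png

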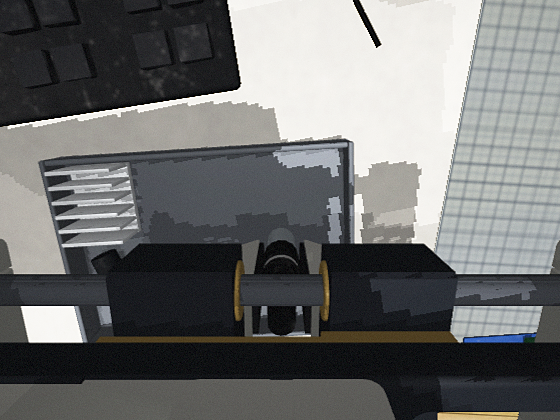

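move_arm:
  moves:
    - [0,0,-0.03,0,0,0,1]
    - [0,0,-0.02,0,0,0,1]
    - [0,0,0,0,0,0,1.8]
    - [0,0,0,0,0,0,1.9]

```text
time: 22.95
eef_pos: [0.5971, -0.2931, 0.2118]
tcp_rot: [-2.43, -1.99, 0.0]
ft_force: [0.2, 0.2, 0.1]
width: 0.206
```

move_arm:
  moves:
    - [0,0,0,0,0,0,2]
    - [0,0,0,0,0,0,2.1]
    - [0,0,0,0,0,0,2.3]
    - [0,0,0,0,0,0,2.6]
    - [0,0,0,0,0,0,3]

```text
time: 23.37
eef_pos: [0.5971, -0.2931, 0.2122]
tcp_rot: [2.431, 1.99, -0.0]
ft_force: [-0.4, 0.1, 0.5]
width: 0.311
```

move_arm:
  moves:
    - [0,0,0,0,0,0,3.5]
    - [0,0,0,0,0,0,4]
    - [0,0,0,0,0,0,4.5]
    - [0,0,0,0,0,0,4.5]

```text
time: 23.7
eef_pos: [0.5971, -0.2932, 0.2122]
tcp_rot: [2.431, 1.99, -0.0]
ft_force: [0.4, 0.1, 0.2]
width: 0.481
```

```bash
python3 st.py; python3 - <<'E'
from h import *
s=robot.get_image("side")[:,:,::-1]
cv2.imwrite("pics/s16.png",cv2.resize(s[190:330,240:400],None,fx=4,fy=4))
w=robot.get_image("wrist")[:,:,::-1];cv2.imwrite("pics/w16.png",w)
E
```

```text
23.7 [ 0.5971 -0.2932  0.2122] yawx 1.3720744075072275 [-0.0001  0.     -1.    ] 44.26527938792356 [0.418  0.1042 0.2257] [-0.0599 -0.078  -0.0039] -0.09654709667585923
```

View pics/s16.png

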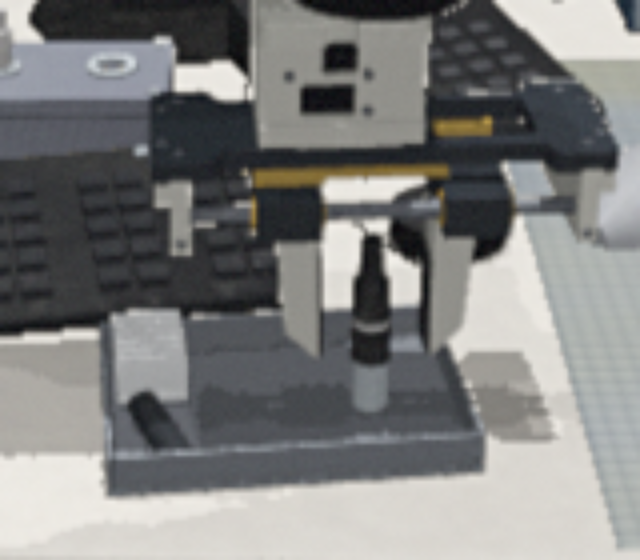

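View pics/w16.png

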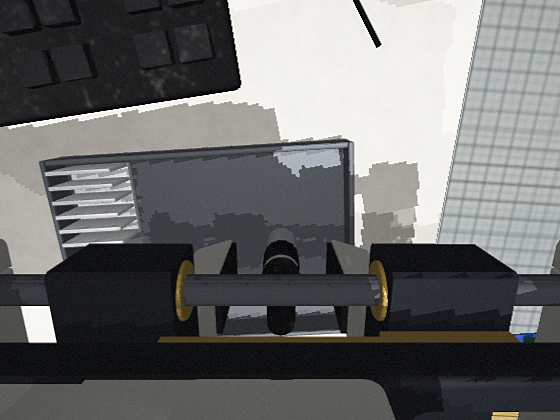

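Plug stands free in the tray. Retreating straight up.

move_arm:
  moves:
    - [0,0,-0.5,0,0,0,4.5]
    - [0,0,-1.5,0,0,0,4.5]
    - [0,0,-2.5,0,0,0,4.5]
    - [0,0,-2.5,0,0,0,4.5]
    - [0,0,-2.5,0,0,0,4.5]

```text
time: 24.22
eef_pos: [0.597, -0.293, 0.3085]
tcp_rot: [-2.43, -1.99, 0.0]
ft_force: [1.0, -0.0, 0.7]
width: 0.491
```

move_arm:
  moves:
    - [0,0,-2.5,0,0,0,4.5]
    - [0,0,-2,0,0,0,4.5]
    - [0,0,-1,0,0,0,4.5]
    - [0,0,0,0,0,0,4.5]
    - [0,0,0,0,0,0,4.5]

```text
time: 24.63
eef_pos: [0.597, -0.2931, 0.362]
tcp_rot: [2.431, 1.99, -0.0]
ft_force: [-0.9, 0.2, -0.4]
width: 0.49
```

```bash
python3 - <<'E'
from h import *
for i in range(5):robot.get_image("wrist")
o=robot.get_obs();s=robot.get_image("side")[:,:,::-1];t=robot.get_image("top")[:,:,::-1]
cv2.imwrite("pics/s17.png",s);cv2.imwrite("pics/t17.png",t)
print(o["time"],o["eef_pos"],o["ft_force"],np.abs(o["joint_vel"]).max())
s0=cv2.imread("pics/side0.png");t0=cv2.imread("pics/top0.png")
for nm,a,b,(x0,y0,x1,y1) in [("box side",s0,s,(222,192,262,228)),("box top",t0,t,(204,188,258,260)),("tape side",s0,s,(336,234,370,256)),("tape top",t0,t,(297,131,328,162))]:
    r=cv2.matchTemplate(b[y0-8:y1+8,x0-8:x1+8],a[y0:y1,x0:x1],cv2.TM_CCOEFF_NORMED);_,m,_,l=cv2.minMaxLoc(r);print(nm,round(m,3),l[0]-8,l[1]-8)
E
```

```text
24.8833 [ 0.5969 -0.2931  0.3607] [-0.44   -0.334   0.3935] 0.006173171983780067
box side 0.988 0 0
box top 0.875 -1 0
tape side 0.997 0 0
tape top 0.998 0 0
```

View pics/s17.png

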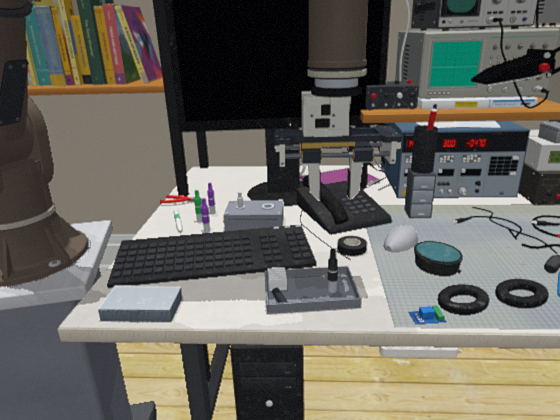

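View pics/t17.png

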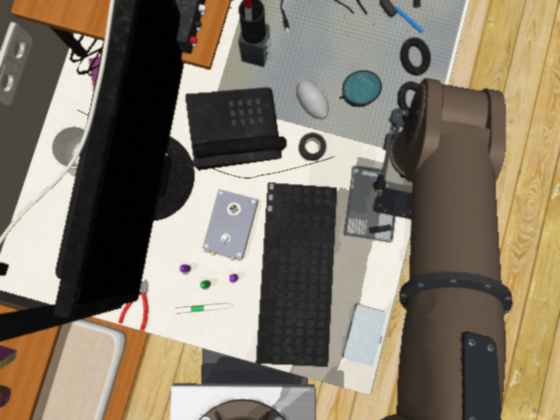

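The plug stands alone in the tray's empty half, at about (332, 275) in the side view. The box and the tape have not moved, and the gripper is clear.

```bash
python3 -c "
from rig import robot
print(robot.close_job())"
```

```text
the job is handed in; nothing more can be done
None
```

The plug is out of its socket and stands upright, released, in the empty half of the tray. I handed the job in at about 25 s of the 69 s allowed.

- **Extraction:** I twisted the plug back and forth through about ±0.6 rad at 0.13–0.17 mm of rise per step. The upward pull stayed under 7 N. The leaves let go after roughly 16–17 mm of measured rise, slightly short of the 18 mm you gave. I then lifted the plug straight out.
- **Placing:** I lowered it until the floor pushed back (at most about 6 N), eased off and opened the fingers slowly. It is still standing there after the arm moved away.
- **Box and tape:** Compared with the first pictures, the tape shows no shift in either view. The box shows none in the side view and 1 pixel (about 2 mm) in the top view. That top match was weaker (0.875), probably because the plug is now missing from it. The box may also have turned very slightly during the twisting.

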